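Fish the round gluing weight out of a deep rack with a hook picker

ROBOT

A 6-joint arm with a two-finger parallel gripper is mounted at the origin on the work surface. World frame = base frame: x ahead of the robot, y to its left, z up, the work surface at z = 0. Lengths are in mm, angles in rad, forces in N, time in s.
With the tool pointing down it reaches from about 300 to 775 mm from the base axis. Payload 14.6 kg.
Tool frame: the origin (TCP) lies midway between the tips of the shut fingers; the grasp point (between the pads) lies manip.grasp_offset behind it (manip.grasp_offset is the distance from the TCP to the grasp point, in mm); z points along the fingers, y is the direction in which the jaws open and shut (so a half turn about z gives the same grasp; the last joint's range is limited). The gripper opens to 94 mm and grips with 3 to 60 N. Pads are 16 mm wide; open, the fingers measure 119 mm over their backs; the gripper's body (75 mm by 177 mm) begins 78 mm behind the grasp point.
Start: joints at [-1.312, 0.3, 1.521, -0, 1.321, -0.067], TCP at [176.03, -521.059, 205.446] pointing down, gripper open.
Joint ranges: [-3.03, 3.03], [-0.79, 2.21], [0.23, 2.52], [-1.04, 4.18], [0, 3.07], [-2.55, 2.55]. Speed limits (rad/s): [2.22, 2.22, 2.57, 3.14, 3.14, 3.14].

INTERFACE

Orientations are given as [roll, pitch, yaw] about the fixed x, y, z axes, in that order (R = Rz(yaw) Ry(pitch) Rx(roll)).
In Python, from cell import monitor, vision, order, manip gives the robot as it stands.
- The arm moves only by the shell command python3 -m jog 'ROWS' [FORCE]. ROWS is JSON, a list of rows, each a list of 7 numbers: the shift along the tool's x, y, z in cm, then the turn, a rotation vector about the tool's x, y, z in rad, then the opening in per cent of the stroke, from 0 (shut) to 100 (fully open). In form: [[tx, ty, tz, rx, ry, rz, jaw], ...]. A call has 1 to 8 rows; each row shifts and turns the commanded pose from where the row before left it, along the tool's axes as they then stand; what a row does not reach is not made up. A row lasts 1/10 s, in which the tool goes at most 50 mm and 8.59 degrees, less where a joint would pass 70% of its speed; a pose out of reach is approached as far as the arm can. A call is refused whole if a number of a shift passes 5 or a number of a turn 0.15, either way. A call with a gripper value outside its range is refused whole. The fingers move at their own pace and stop on an object; FORCE is the grip in N (left out, the last holds). Time passes only in rows, so rows that do not move let the fingers close. It gives the time, the measured TCP pose, the force and the opening at its end, in the units of the state.
- monitor.read_state(): the state, without advancing time (a new reading comes with each control period).
- vision.camera(name): name is "scene" or "side" or "wrist"; returns a dict with "color" (480x640x3 uint8, blue, green, red), "fx", "fy", "cx", "cy" (pixels), "distortion" ([k1, k2, p1, p2, k3] as OpenCV has them; the pictures are not rectified), "cam_to_world" (4x4, takes a point from camera to world coordinates); the wrist camera has in their place "tool_from_camera" (4x4, takes a point from camera to tool coordinates, whose origin is the TCP and whose axes are the flange's). Camera axes: x right, y down, z forward; pixel columns grow to the right and rows downward; lengths in mm; the calibration is good to about 2 mm. A picture is of the moment at which its call begins: read the wrist's pose just before it. There is no depth.
- order.sign_off(): hands the job in, once; it reports no verdict.
The state is a dict: "clock": time; "joints": joint angles; "qd": joint speeds; "effort": joint torques, N m; "eef_pos": TCP position; "eef_rot": TCP orientation; "wrist_force": force on the tool from outside, world axes, zero at the start; "moment": the same for the moment, N m; "finger_gap": finger opening in mm.
Only numpy, scipy, OpenCV 4.12 (cv2) and the standard library are available. Lean on these libraries where they do the work, as an engineer would, in place of code of your own. Each camera call takes 0.05 s, during which the arm holds its last target.

TASK

Take the hook picker by its handle from its stand and use it to fish the round gluing weight out of the deep plywood rack by its wire bail, without touching the weight with the gripper. Set the weight down gently, upright and wholly on the stand's cork pad, unhook it, and hang the picker back in the hole of its stand.

Things in the scene. Friction and masses are not known exactly. Their poses are not given: they have to be found in the camera images.
- rack: Fixed plywood rack, 116 (x) x 152 (y) x 146 mm high, origin centre of underside, z up. Two open-topped cells, each 100 (x) x 64 (y) x 140 deep inside, centred at y -36 and +36; walls 8, floor 6 mm; 36 mm wide full-height slot in each +x end wall (side away from the robot). One cell holds the round weight nearer its +x end, the other a square weight with a like bail.
- round_center (a point): Steel disc weight, 44 mm diameter, 20 high, about 0.25 kg, on a cell floor. Point: disc centre, 10 mm above underside; z up. Rigid 5 mm wire bail arches over the centre in its own y-z plane; free inside from 10 to 41 mm above the point, 29 mm wide at foot, 26 at height 26, 13 at 39; top at 46.5. Its y is within 9 degrees of the rack's y, so a hook enters along x.
- picker_grip (a point): Wooden paddle handle 30 (x) x 14 (y) x 52 mm tall; grip across the 14. Point: on the rod axis, 27 below handle top; z up. Guard plate 70 (x -29 to +41) x 56 (y): upper face 25, underside 35 below the point. 8 mm steel rod down to a J hook of 6 mm wire: lip centre line 160 below the point, 20 long towards +x; upturned tip at x +20 ends 151 below. Mass 0.09 kg.
- stand: Fixed, base 130 (x) x 270 (y) x 12 mm, origin centre of underside, z up. Bridge top 155 up, hole 50 (x) x 28 (y) centred at x +9.5, y -80; the picker hangs in it by its guard plate, hook to the stand's +x (away from the robot), rod axis near x 0, y -80, grip point 190 up. The hook passes the hole from above. Cork pad 120 x 120 centred at x 0, y +60, upper face 16 up.

How it is judged (in metres and radians):
On the way, in this order (a step that is already met when the one before it is completed fails the run):
1. the round weight hangs on the picker, clear above the rack (height (world z) of round_center above 0.15 m and contact force between picker and round_weight above 0.2 N), for 0.2 s.
2. the round weight stands on the cork pad, free of the picker (x of round_center in the frame of stand between -0.045 and 0.045 m and y of round_center in the frame of stand between 0.015 and 0.105 m and z of round_center in the frame of stand below 0.031 m and angle between round_center's own z axis and vertical below 0.17 rad and contact force between picker and round_weight below 0.05 N), for 0.2 s.
At the end, for the whole second after the job is handed in: The round weight stands upright (within 10 degrees) and at rest on the cork pad, its centre within 45 mm of the pad's centre line in x and in y; the picker hangs at rest in the stand's hole, guard plate resting on the bridge (10 mm in height, 20 mm sideways, upright within 10 degrees) (x of round_center in the frame of stand between -0.045 and 0.045 m and y of round_center in the frame of stand between 0.015 and 0.105 m and z of round_center in the frame of stand below 0.031 m and angle between each of round_center, picker_grip's own z axis and vertical below 0.17 rad and linear speed of each of round_weight, picker below 0.02 m/s and x of picker_grip in the frame of stand between -0.02 and 0.02 m and y of picker_grip in the frame of stand between -0.1 and -0.06 m and z of picker_grip in the frame of stand between 0.18 and 0.2 m); the robot touches nothing.
It fails at once if the gripper touches the round weight (contact force between any of the fingers, the arm and round_weight above 0.3 N).
It fails at once if the weight is dropped onto the stand (falls faster than 0.7 m/s just above it) (horizontal distance between round_center and stand below 0.15 m and height (world z) of round_center below 0.06 m and linear speed of round_weight above 0.7 m/s).
It also fails if it takes over 62 s, if anything falls off the work surface, if the arm or the gripper's body presses on something with over 40 N, if the wrist force passes 120 N, or if a joint passes its speed limit or range.

## Working session

There is one attempt and no reset: what is moved stays moved. The work goes in short steps, Python scripts to look and compute and a shell command to move; the robot and the scene stay as the last step left them, time stands still between calls to the robot, and variables do not carry over. Pictures are saved under pics/ and viewed, and the job is handed in when it is done.

```bash
ls; mkdir -p pics
python3 - <<'E'
from cell import monitor, vision, order, manip
import cv2, numpy as np
print(monitor.read_state()); print(manip.grasp_offset)
for n in ["scene","side","wrist"]:
    c=vision.camera(n); cv2.imwrite(f"pics/{n}0.png",c["color"])
    print(n,{k:np.round(v,3).tolist() for k,v in c.items() if k!="color"})
E
```

```text
pics
{'clock': 0.0, 'joints': array([-1.31159702e+00,  3.00473694e-01,  1.52156406e+00,  1.97904725e-05,
        1.32067604e+00, -6.65759501e-02]), 'qd': array([-0.00051504, -0.00272955,  0.00125839,  0.00126504, -0.0014454 ,
       -0.0003629 ]), 'effort': array([-2.11889535e-03, -5.31819034e+01, -3.52734911e+01,  7.07706157e-02,
        2.43942562e-02, -1.28980464e-04]), 'eef_pos': array([ 175.9745063 , -520.82518144,  204.89209978]), 'eef_rot': array([-3.14047527e+00, -9.37126277e-05,  3.25770298e-01]), 'wrist_force': array([-0.09418691,  0.66561616,  0.35568744]), 'moment': array([-0.06372982, -0.05867066,  0.02800051]), 'finger_gap': 93.8343488433581}
18.8
scene {'fx': 597.645, 'fy': 597.645, 'cx': 313.209, 'cy': 240.979, 'distortion': [-0.12, 0.0, 0.0, 0.0, 0.0], 'cam_to_world': [[0.315, 0.795, -0.519, 1065.719], [0.949, -0.258, 0.182, -241.358], [0.011, -0.55, -0.835, 993.289], [0.0, 0.0, 0.0, 1.0]]}
side {'fx': 494.413, 'fy': 494.413, 'cx': 318.671, 'cy': 241.288, 'distortion': [0.027, 0.0, 0.0, 0.0, 0.0], 'cam_to_world': [[-0.702, 0.479, -0.527, 935.209], [0.712, 0.456, -0.534, 365.403], [-0.015, -0.75, -0.661, 592.474], [0.0, 0.0, 0.0, 1.0]]}
wrist {'fx': 366.911, 'fy': 366.911, 'cx': 318.803, 'cy': 238.346, 'distortion': [-0.077, 0.0, 0.0, 0.0, 0.0], 'tool_from_camera': [[-0.001, -0.963, -0.269, 77.876], [1.0, -0.001, 0.0, 0.727], [-0.0, -0.269, 0.963, -178.303], [0.0, 0.0, 0.0, 1.0]]}
```

View pics/scene0.png

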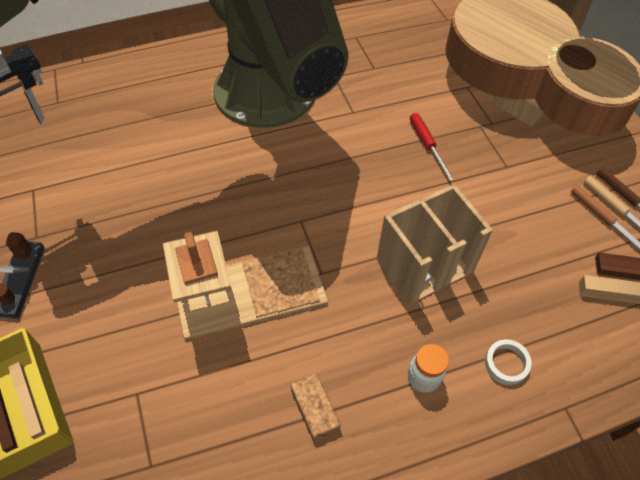

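View pics/side0.png

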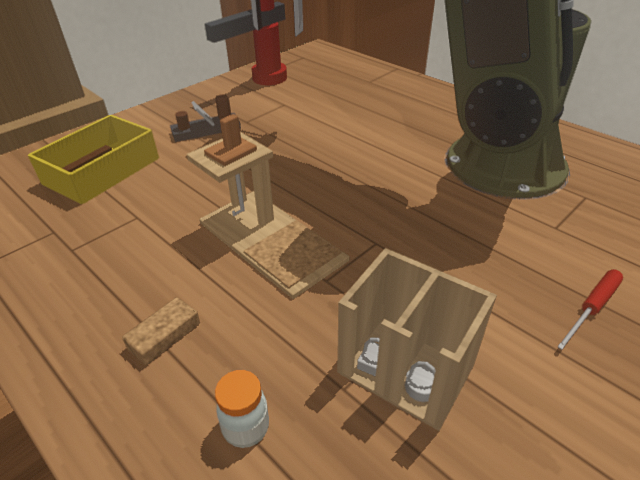

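View pics/wrist0.png

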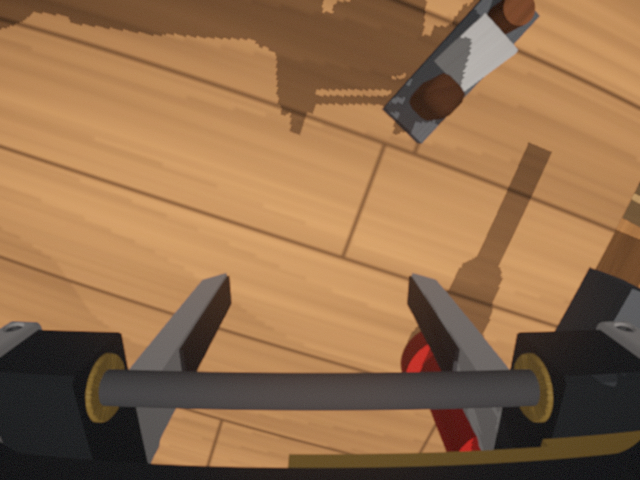

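Run:
```python
import cv2
a=cv2.imread("pics/scene0.png"); b=cv2.imread("pics/side0.png")
def z(im,x,y,w,h,n,k=4): cv2.imwrite(n,cv2.resize(im[y:y+h,x:x+w],None,fx=k,fy=k,interpolation=cv2.INTER_CUBIC))
z(a,150,220,190,130,"pics/a1.png"); z(a,360,170,150,140,"pics/a2.png")
z(b,180,100,190,145,"pics/b1.png",4.1); z(b,320,235,190,145+55,"pics/b2.png",3)
```

```text
(no output)
```

View pics/a1.png

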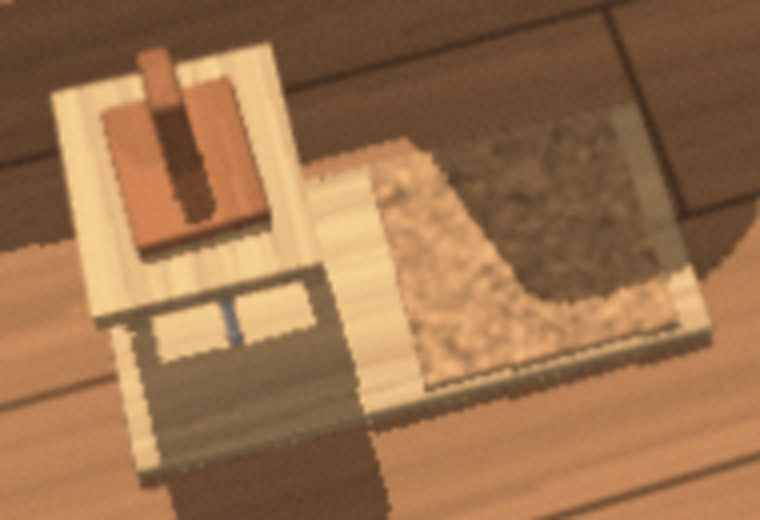

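View pics/a2.png

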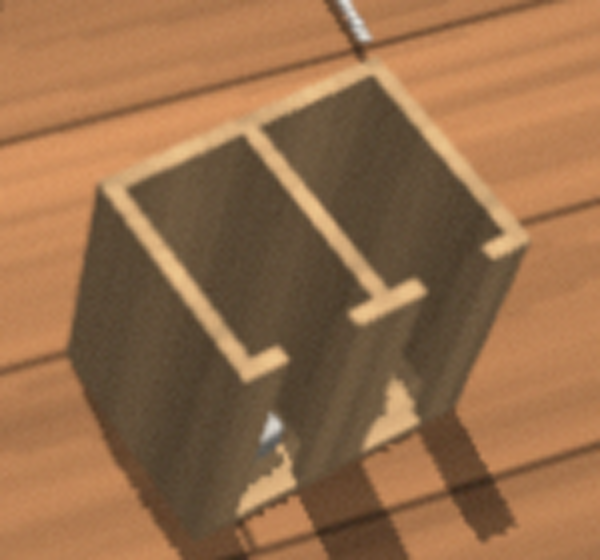

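View pics/b1.png

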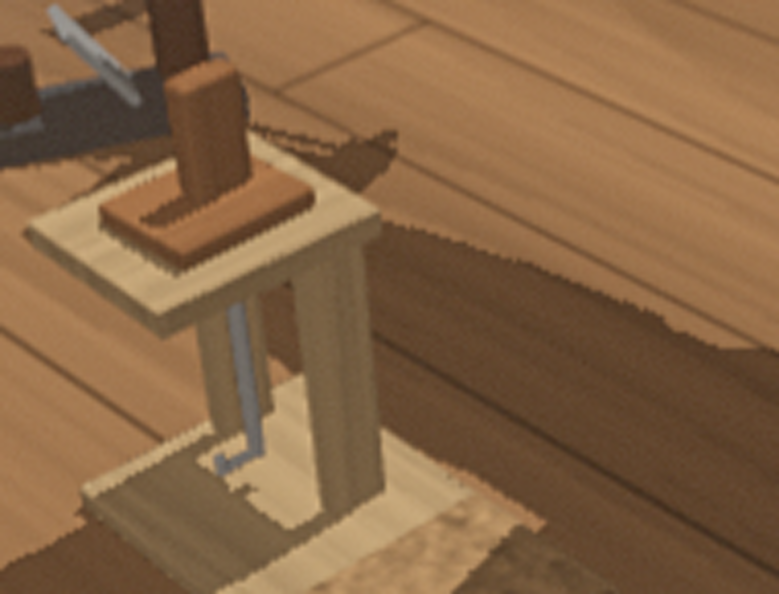

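View pics/b2.png

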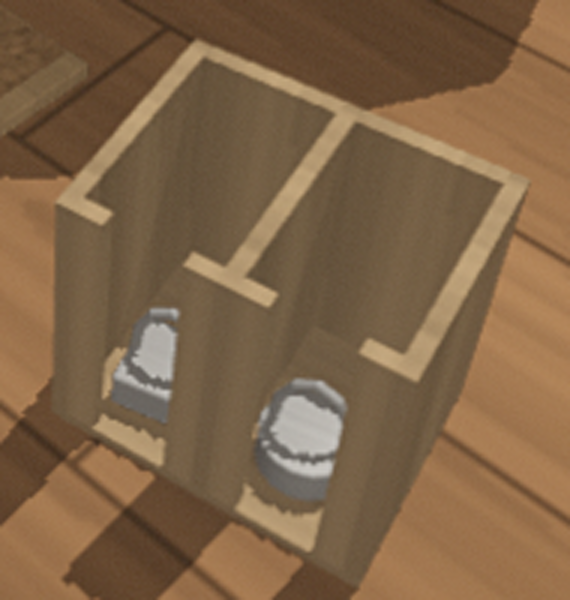

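```bash
cat > h.py <<'E'
from cell import monitor, vision, order, manip
import cv2, numpy as np
from scipy.spatial.transform import Rotation as R
def tool_T():
    s=monitor.read_state(); T=np.eye(4); T[:3,:3]=R.from_euler('xyz',s["eef_rot"]).as_matrix(); T[:3,3]=s["eef_pos"]; return T
def cam(n,save=None):
    T=tool_T(); c=vision.camera(n)
    c["T"]=c["cam_to_world"] if "cam_to_world" in c else T@c["tool_from_camera"]
    c["K"]=np.array([[c["fx"],0,c["cx"]],[0,c["fy"],c["cy"]],[0,0,1.]])
    if save: cv2.imwrite(f"pics/{save}.png",c["color"])
    return c
def ray(c,px):
    p=cv2.undistortPoints(np.array([[px]],float),c["K"],np.array(c["distortion"],float))[0,0]
    d=c["T"][:3,:3]@np.array([p[0],p[1],1]); return c["T"][:3,3],d/np.linalg.norm(d)
def plane(c,px,z):
    o,d=ray(c,px); return o+d*(z-o[2])/d[2]
def tri(rs):
    A=0;b=0
    for o,d in rs:
        P=np.eye(3)-np.outer(d,d); A=A+P; b=b+P@o
    return np.linalg.solve(A,b)
def proj(c,p):
    Ti=np.linalg.inv(c["T"]); q=Ti[:3,:3]@np.asarray(p,float)+Ti[:3,3]
    return cv2.projectPoints(q.reshape(1,1,3),np.zeros(3),np.zeros(3),c["K"],np.array(c["distortion"],float))[0].ravel()
def zoom(c,x,y,w,h,n,k=4): cv2.imwrite(f"pics/{n}.png",cv2.resize(c["color"][y:y+h,x:x+w],None,fx=k,fy=k,interpolation=cv2.INTER_CUBIC))
E
python3 - <<'E'
from h import *
np.set_printoptions(precision=1,suppress=True)
a=cam("scene"); b=cam("side")
A=lambda u,v:(360+u/4-.4,170+v/4-.4); B=lambda u,v:(320+u/3-.3,235+v/3-.3)
def show(n,c,pts,z):
    P=np.array([plane(c,p,z)[:2] for p in pts]); print(n,P.tolist() if 0 else P.round(1).tolist(),"mean",P.mean(0)); 
    for i in range(len(P)):
        d=P[(i+1)%len(P)]-P[i]; print("   len %.1f ang %.2f"%(np.hypot(*d),np.degrees(np.arctan2(d[1],d[0]))))
show("rack scene",a,[A(102,187),A(375,62),A(528,240),A(245,380)],146)
show("rack side",b,[B(200,40),B(528,182),B(415,380),B(58,203)],146)
A=lambda u,v:(150+u/4-.4,220+v/4-.4); B=lambda u,v:(180+u/4.1-.4,100+v/4.1-.4)
show("bridge scene",a,[A(52,93),A(270,43),A(323,265),A(97,320)],155)
show("guard scene",a,[A(103,113),A(230,78),A(270,212),A(140,248)],165)
show("bridge side",b,[B(255,135),B(380,213),B(160,318),B(25,232)],155)
show("pad scene",a,[A(372,160),A(630,103),A(680,327),A(425,388)],16)
E
```

```text
rack scene [[529.4, 78.9], [502.5, 225.3], [613.0, 246.4], [639.5, 98.5]] mean [571.1 162.3]
   len 148.9 ang 100.40
   len 112.5 ang 10.83
   len 150.3 ang -79.86
   len 111.8 ang -169.90
rack side [[526.6, 80.1], [502.6, 228.0], [614.6, 247.5], [641.3, 100.1]] mean [571.3 163.9]
   len 149.8 ang 99.22
   len 113.7 ang 9.88
   len 149.8 ang -79.73
   len 116.4 ang -170.13
bridge scene [[470.5, -301.4], [474.1, -207.8], [585.8, -212.5], [582.5, -304.2]] mean [ 528.2 -256.5]
   len 93.7 ang 87.76
   len 111.8 ang -2.41
   len 91.8 ang -92.07
   len 112.1 ang 178.59
guard scene [[493.9, -282.2], [493.2, -228.2], [561.4, -227.2], [561.6, -280.6]] mean [ 527.5 -254.5]
   len 54.1 ang 90.72
   len 68.1 ang 0.81
   len 53.4 ang -89.75
   len 67.7 ang -178.61
bridge side [[472.3, -293.7], [477.7, -205.3], [586.7, -209.2], [586.9, -299.6]] mean [ 530.9 -252. ]
   len 88.6 ang 86.48
   len 109.0 ang -2.03
   len 90.4 ang -89.85
   len 114.8 ang 177.07
pad scene [[457.6, -171.2], [464.8, -43.4], [588.5, -59.6], [582.2, -179.3]] mean [ 523.3 -113.4]
   len 128.0 ang 86.77
   len 124.7 ang -7.44
   len 119.9 ang -92.97
   len 124.9 ang 176.30
```

```bash
python3 -m jog '[[0,0,-4,0,0,0.108,100],[0,0,-4,0,0,0.108,100],[0,0,-4,0,0,0.108,100],[4,-3,0,0,0,0,100],[4,-3,0,0,0,0,100],[4,-3,0,0,0,0,100],[4,-3,0,0,0,0,100],[4,-3,0,0,0,0,100]]'
```

```text
clock: 1.05
eef_pos: [377.0, -369.2, 325.5]
eef_rot: [3.141, -0.0, 0.002]
wrist_force: [-0.1, -0.3, 0.7]
finger_gap: 94.0
```

```bash
python3 -m jog '[[4,-4,0,0,0,0,100],[4,-4,0,0,0,0,100],[3,-3.4,0,0,0,0,100],[0,0,0,0,0,0,100]]'
python3 - <<'E'
from h import *
c=cam("wrist","w1")
E
```

```text
clock: 1.45
eef_pos: [478.8, -262.1, 325.1]
eef_rot: [-3.141, 0.0, 0.007]
wrist_force: [-0.4, -0.3, 0.3]
finger_gap: 93.8
```

View pics/w1.png

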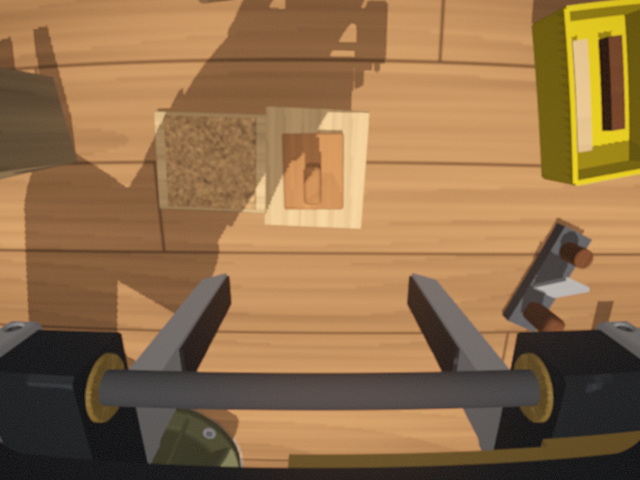

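Run:
```python
from h import *
c=cam("wrist"); zoom(c,145,95,240,145,"w1z",3.3)
```

```text
(no output)
```

View pics/w1z.png

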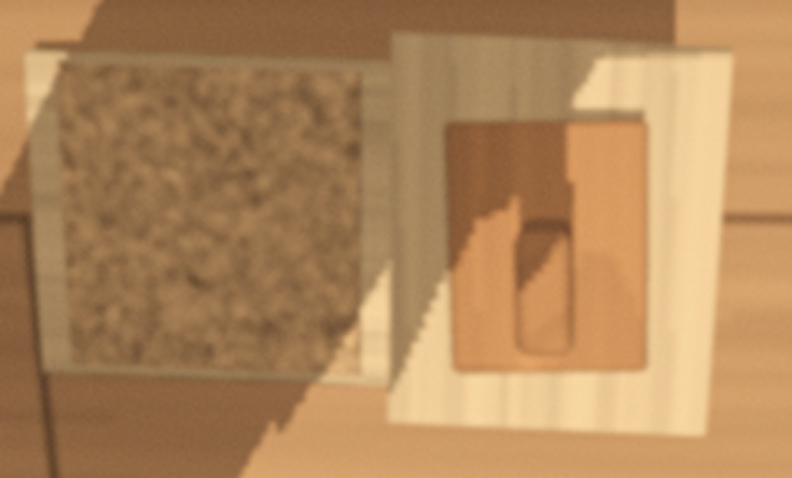

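Run:
```python
from h import *
np.set_printoptions(precision=1,suppress=True)
c=cam("wrist")
Z=lambda u,v:(145+u/3.3-.35,95+v/3.3-.35)
def show(n,pts,z):
    P=np.array([plane(c,Z(*p),z)[:2] for p in pts]); print(n,P.round(1).tolist(),"mean",P.mean(0))
    for i in range(len(P)):
        d=P[(i+1)%len(P)]-P[i]; print("   len %.1f ang %.2f"%(np.hypot(*d),np.degrees(np.arctan2(d[1],d[0]))))
show("guard",[(446,122),(648,122),(647,370),(455,370)],165)
show("handle",[(518,232),(573,232),(573,353),(517,353)],217)
show("bridge",[(391,33),(732,50),(706,436),(388,420)],155)
show("pad",[(62,62),(360,70),(360,375),(70,366)],16)
```

```text
guard [[558.8, -231.1], [558.8, -285.7], [490.7, -286.6], [490.6, -232.1]] mean [ 524.7 -258.9]
   len 54.6 ang -89.91
   len 68.1 ang -179.26
   len 54.5 ang 90.13
   len 68.2 ang 0.83
handle [[533.2, -252.7], [533.2, -265.5], [504.7, -265.6], [504.6, -252.2]] mean [ 518.9 -259. ]
   len 12.8 ang -89.90
   len 28.6 ang -179.87
   len 13.4 ang 90.12
   len 28.6 ang -1.00
bridge [[582.7, -215.5], [578.4, -309.1], [469.0, -305.1], [473.7, -210.9]] mean [ 526.  -260.1]
   len 93.7 ang -92.63
   len 109.4 ang 177.89
   len 94.3 ang 87.17
   len 109.1 ang -2.39
pad [[584.7, -65.9], [580.2, -183.0], [460.3, -178.2], [464.2, -57.4]] mean [ 522.3 -121.1]
   len 117.2 ang -92.23
   len 120.0 ang 177.73
   len 120.8 ang 88.12
   len 120.8 ang -4.00
```

```bash
python3 -m jog '[[4,-0.35,0,0,0,0,100],[0,0,-0,0,0,0,60],[0,0,4,0,0,0,50],[0,0,4,0,0,0,50],[0,0,3,0,0,0,50],[0,0,2,0,0,0,50],[0,0,1,0,0,0,50],[0,0,1,0,0,0,50]]' 40
python3 - <<'E'
from h import *
c=cam("wrist","w2"); c=cam("side"); zoom(c,150,60,240,180,"s2",3.3)
print(monitor.read_state()["eef_pos"])
E
```

```text
clock: 2.4
eef_pos: [515.8, -263.2, 175.6]
eef_rot: [3.141, -0.001, 0.001]
wrist_force: [0.5, -0.2, 0.7]
finger_gap: 47.3
[ 515.79223901 -262.65947484  175.01223242]
```

View pics/w2.png

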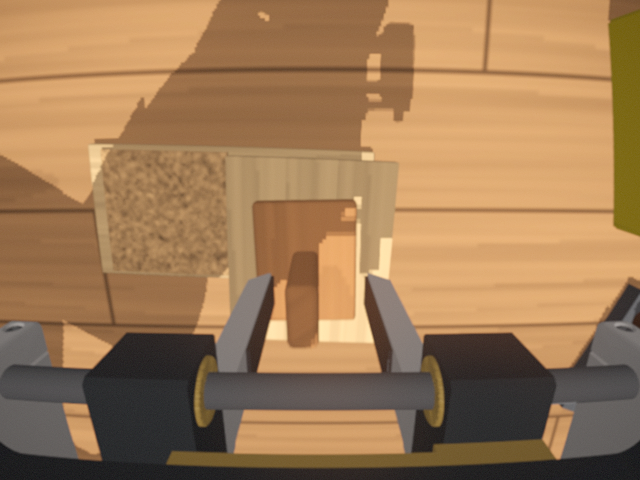

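View pics/s2.png

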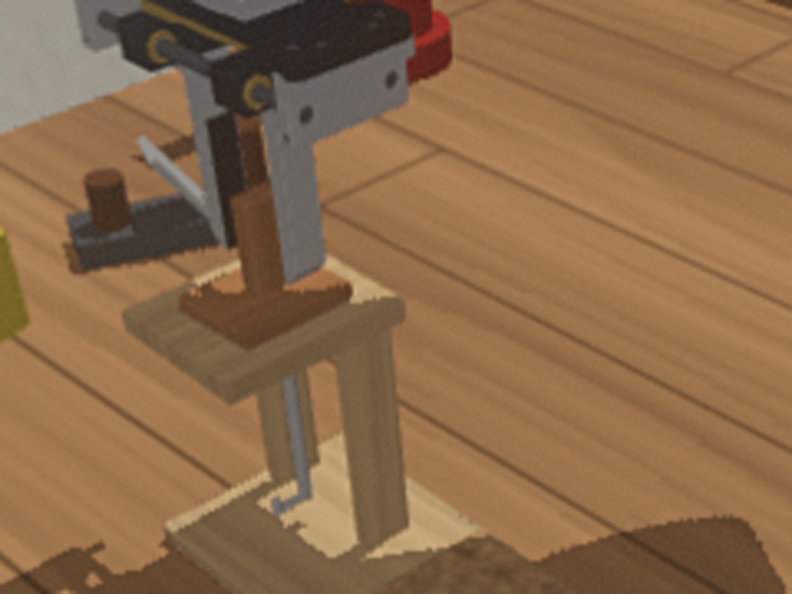

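```bash
python3 -m jog '[[0.3,-0.4,0,0,0,0,50],[0,0,0,0,0,0,30],[0,0,0,0,0,0,10],[0,0,0,0,0,0,0],[0,0,0,0,0,0,0],[0,0,0,0,0,0,0]]' 40
python3 - <<'E'
from h import *
c=cam("wrist","w3")
E
```

```text
clock: 3.1
eef_pos: [519.3, -258.2, 175.6]
eef_rot: [-3.142, -0.0, 0.002]
wrist_force: [-0.5, 1.1, 1.0]
finger_gap: 13.5
```

View pics/w3.png

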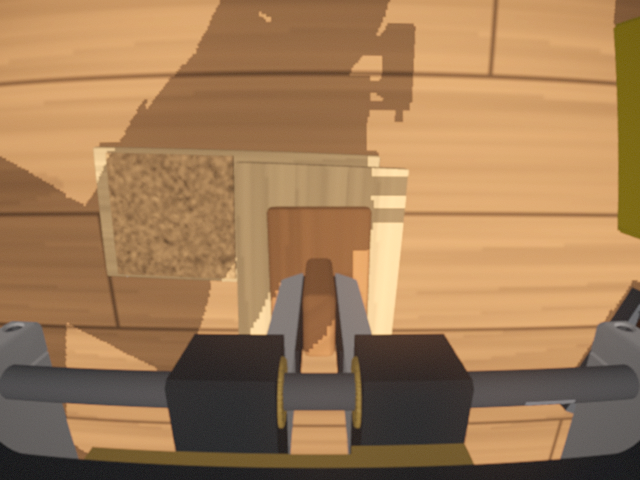

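```bash
python3 -m jog '[[0,0,-1,0,0,0,0],[0,0,-2,0,0,0,0],[0,0,-3,0,0,0,0],[0,0,-3,0,0,0,0],[0,0,-3,0,0,0,0],[0,0,-3,0,0,0,0],[0,0,-3,0,0,0,0],[0,0,-2,0,0,0,0]]' 50
python3 - <<'E'
from h import *
c=cam("wrist","w4"); c=cam("side","s4")
b=c; print(plane(b,(320+318/3-.3,235+381/3-.3),62.5), "bail top")
c=cam("scene","sc4")
E
```

```text
clock: 3.95
eef_pos: [519.1, -258.2, 378.5]
eef_rot: [3.14, -0.002, 0.002]
wrist_force: [-0.4, -0.9, -0.3]
finger_gap: 13.3
[583.33932813 196.68893499  62.5       ] bail top
```

View pics/s4.png

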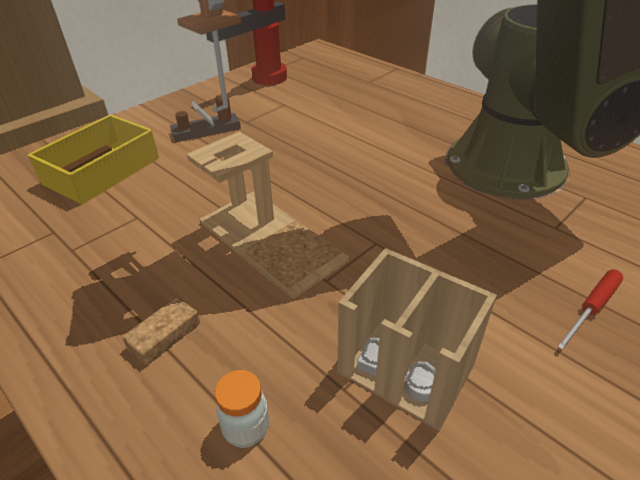

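View pics/sc4.png

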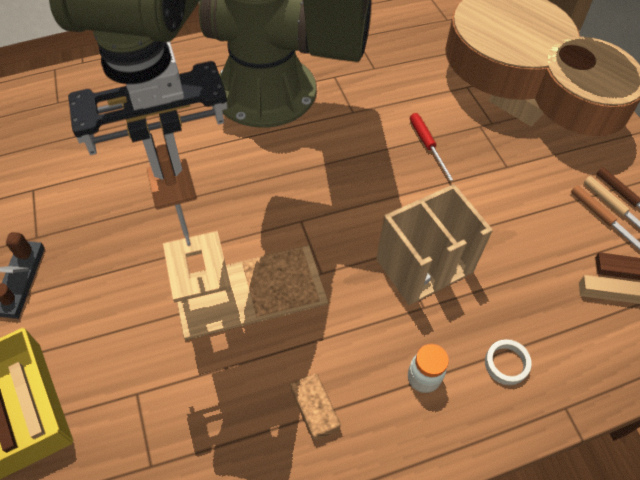

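```bash
python3 -m jog '[[0,-3,0,0,0,0,0],[0,-4.5,0,0,0,0,0],[0,-4.5,0,0,0,0,0],[0,-4.5,0,0,0,0,0],[0,-4.5,0,0,0,0,0],[0,-4.5,0,0,0,0,0],[0,-4.5,0,0,0,0,0],[0,-4.5,0,0,0,0,0]]'; python3 -m jog '[[0,-4.5,0,0,0,0,0],[0,-4,0,0,0,0,0],[0,-1.5,0,0,0,-0.09,0],[0,0,0,0,0,-0.085,0],[0,0,0,0,0,0,0],[0,0,0,0,0,0,0]]'
python3 - <<'E'
from h import *
c=cam("wrist","w5")
E
```

```text
clock: 4.9
eef_pos: [518.0, 88.5, 374.0]
eef_rot: [3.141, 0.002, 0.002]
wrist_force: [0.9, 0.1, -1.3]
finger_gap: 14.0
clock: 5.5
eef_pos: [518.3, 186.5, 374.5]
eef_rot: [3.141, 0.001, 0.174]
wrist_force: [-0.4, 0.0, -0.8]
finger_gap: 13.9
```

View pics/w5.png

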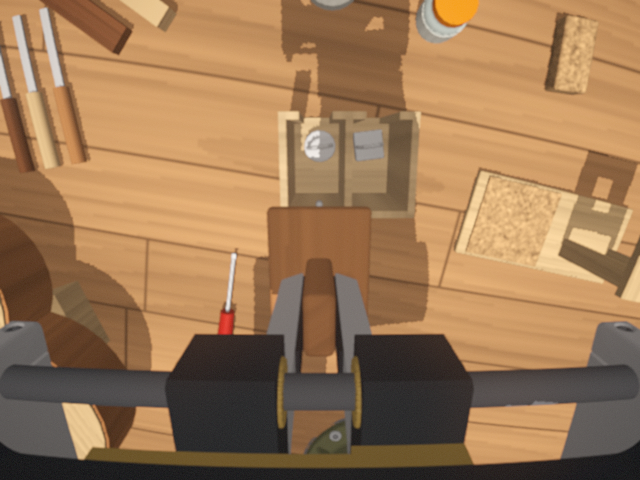

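Run:
```python
from h import *
c=cam("wrist"); zoom(c,270,100,160,120,"w5z",5)
```

```text
(no output)
```

View pics/w5z.png

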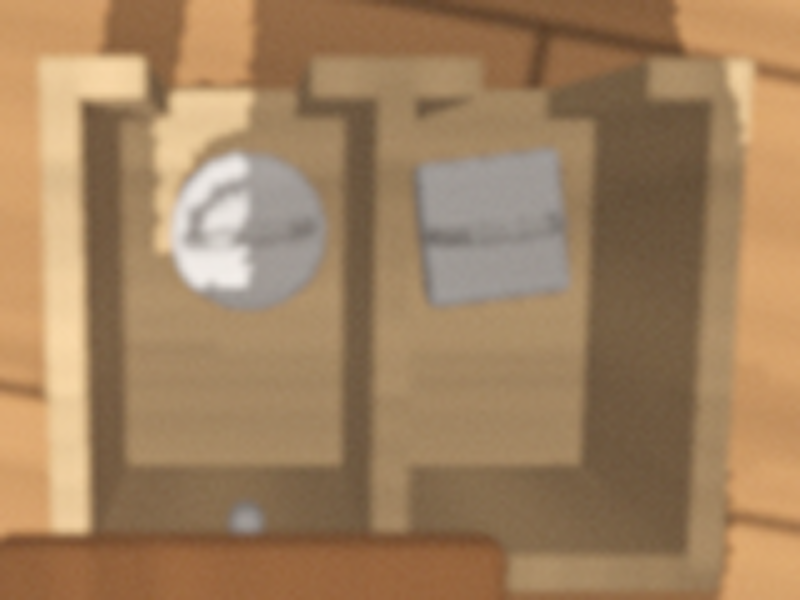

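Run:
```python
from h import *
np.set_printoptions(precision=1,suppress=True)
c=cam("wrist"); Z=lambda u,v:(270+u/5-.4,100+v/5-.4)
T=tool_T(); print(T[:3,3], R.from_matrix(T[:3,:3]).as_euler('xyz'))
def t(px,z,n):
    p=plane(c,Z(*px),z); print(n,"world",p,"tool",(T[:3,:3].T@(p-T[:3,3])))
t((249,230),26,"disc"); t((183,237),36,"bailL"); t((315,228),36,"bailR"); t((249,231),60,"bailtop"); t((247,520),T[2,3]+14.7-151,"tip")
# rack corners z146
for p in [(38,58),(755,58),(720,595)]: t(p,146,"rack")
for p in [(120,120),(345,118),(345,467),(127,467)]: t(p,6,"cell floor")
```

```text
[518.5 186.3 375.2] [3.1 0.  0.2]
disc world [582.9 195.8  26. ] tool [ 65.2   1.9 349.2]
bailL world [578.2 213.4  36. ] tool [ 63.6 -16.3 339.2]
bailR world [586.8 178.1  36. ] tool [ 66.   20.  339.2]
bailtop world [583.5 195.9  60. ] tool [ 65.8   1.8 315.2]
tip world [539.6 189.  238.9] tool [ 21.3   1.1 136.3]
rack world [613.4 246.8 146. ] tool [104.1 -43.1 229.2]
rack world [640.4  96.6 146. ] tool [104.6 109.6 229.2]
rack world [524.8  76.6 146. ] tool [-12.8 109.1 229.2]
cell floor world [606.6 237.5   6. ] tool [ 95.8 -35.1 369.2]
cell floor world [618.3 174.    6. ] tool [ 96.2  29.5 369.2]
cell floor world [519.1 155.3   6. ] tool [ -4.7  30.6 369.2]
cell floor world [507.8 219.7   6. ] tool [ -4.6 -34.7 369.2]
```

```bash
python3 -m jog '[[2.4,0.1,0,0,0,0,0],[0,0,2,0,0,0,0],[0,0,3,0,0,0,0],[0,0,3,0,0,0,0],[0,0,3,0,0,0,0],[0,0,3,0,0,0,0],[0,0,2,0,0,0,0],[0,0,0,0,0,0,0]]'
python3 - <<'E'
from h import *
c=cam("side"); zoom(c,320,200,190,200,"s6",3)
c=cam("wrist","w6"); print(monitor.read_state()["eef_pos"])
E
```

```text
clock: 6.45
eef_pos: [541.3, 189.4, 212.8]
eef_rot: [3.141, 0.005, 0.175]
wrist_force: [0.1, -0.9, -2.1]
finger_gap: 13.4
[542.53099941 189.84127676 216.27036126]
```

View pics/s6.png

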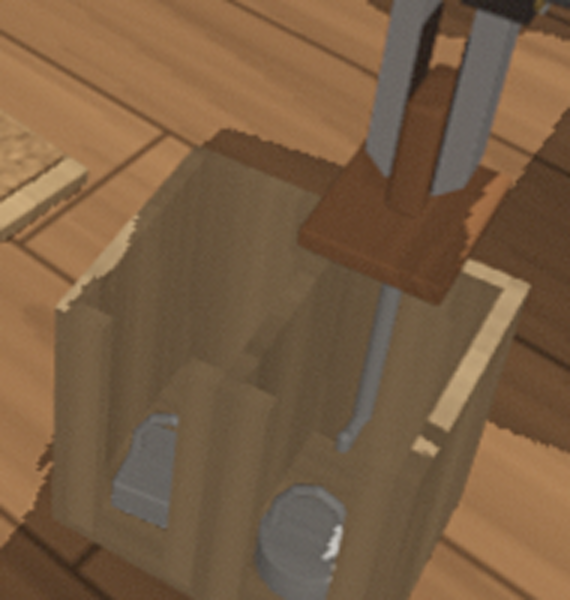

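View pics/w6.png

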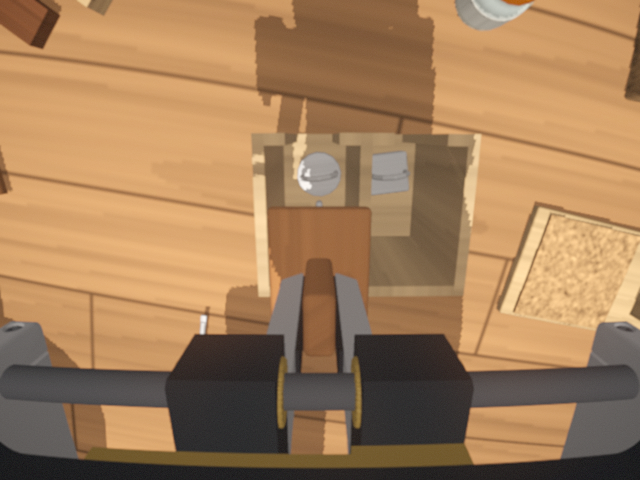

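```bash
python3 -m jog '[[0,0,1.5,0,0,0,0],[0,0,1,0,0,0,0],[0,0,0.5,0,0,0,0],[0,0,0,0,0,0,0],[0,0,0,0,0,0,0]]'
python3 - <<'E'
from h import *
np.set_printoptions(precision=1,suppress=True)
c=cam("side"); zoom(c,320,200,190,200,"s7",3)
c=cam("wrist"); zoom(c,250,120,160,100,"w7z",5); print(monitor.read_state()["eef_pos"])
T=tool_T(); print([proj(c,(T@np.r_[p,1])[:3]) for p in ([21.3,1.1,136.3],)])
E
```

```text
clock: 7.05
eef_pos: [542.5, 190.1, 186.1]
eef_rot: [-3.142, -0.001, 0.177]
wrist_force: [1.2, 0.3, -0.1]
finger_gap: 13.5
[542.5 190.  186.1]
[array([319.1, 203.6])]
```

View pics/s7.png

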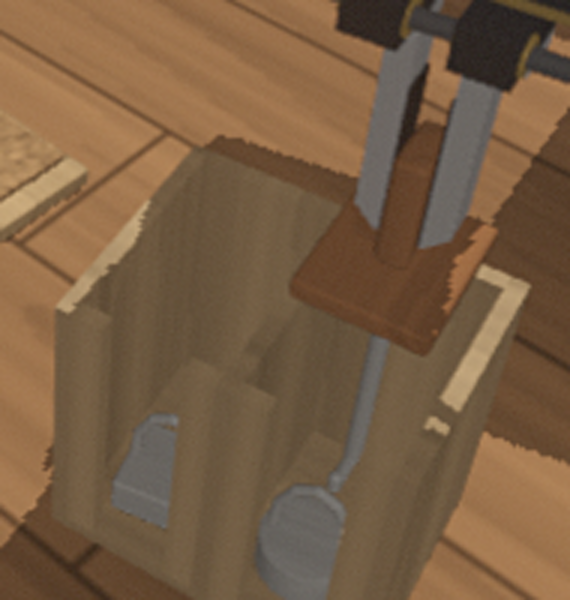

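View pics/w7z.png

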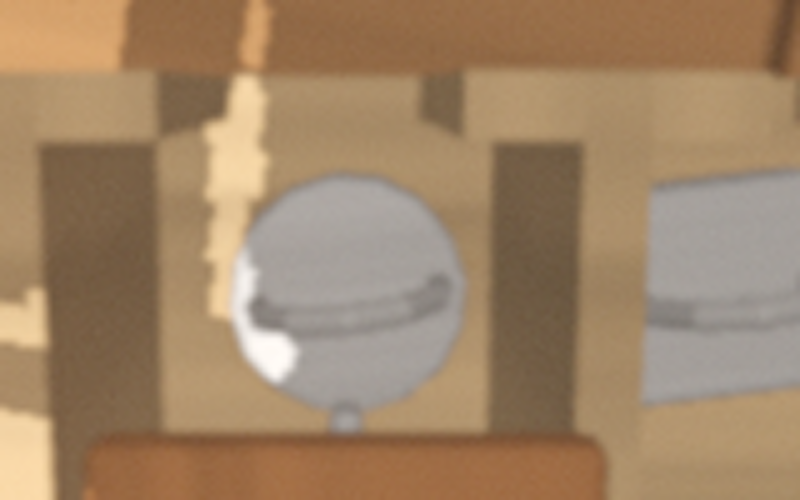

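```bash
python3 -m jog '[[0,0,0.3,0,0,0,0],[1,0,0,0,0,0,0],[1,0,0,0,0,0,0],[0.9,0,0,0,0,0,0],[0,0,0,0,0,0,0],[0,0,0,0,0,0,0]]'
python3 - <<'E'
from h import *
np.set_printoptions(precision=1,suppress=True)
c=cam("side"); zoom(c,320,200,190,200,"s8",3)
c=cam("wrist"); zoom(c,250,120,160,100,"w8z",5); print(monitor.read_state()["eef_pos"])
E
```

```text
clock: 7.75
eef_pos: [570.7, 195.1, 182.2]
eef_rot: [3.142, 0.0, 0.177]
wrist_force: [-0.4, -0.2, -0.8]
finger_gap: 14.1
[570.5 195.1 182.5]
```

View pics/s8.png

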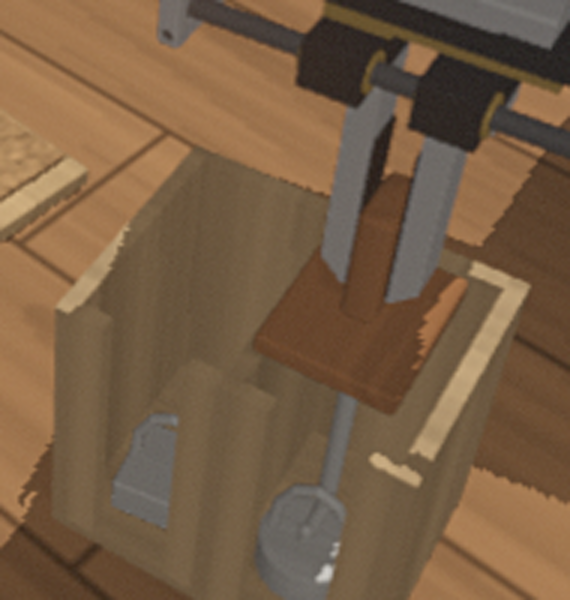

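View pics/w8z.png

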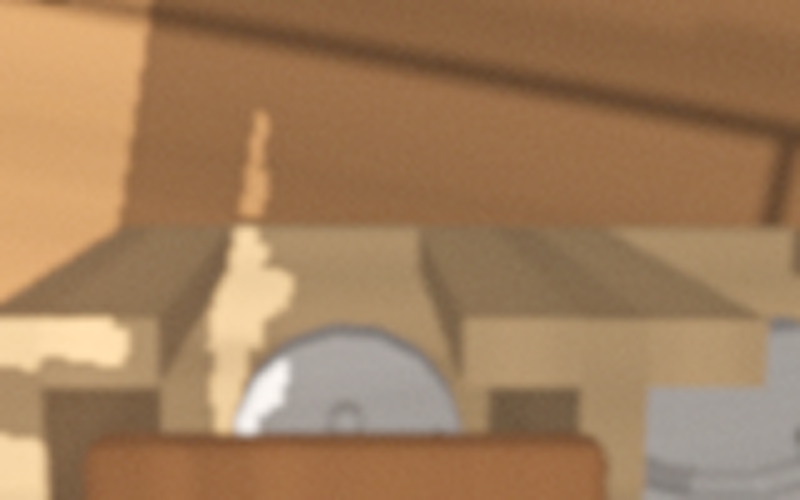

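```bash
python3 -m jog '[[0,0,-0.5,0,0,0,0],[0,0,-0.5,0,0,0,0],[0,0,-0.3,0,0,0,0],[0,0,-0.3,0,0,0,0],[0,0,-0.5,0,0,0,0],[0,0,-0.5,0,0,0,0],[0,0,-0.8,0,0,0,0],[0,0,0,0,0,0,0]]'
python3 - <<'E'
from h import *
c=cam("side"); zoom(c,320,200,190,200,"s9",3)
E
```

```text
clock: 8.65
eef_pos: [571.2, 195.2, 217.8]
eef_rot: [-3.141, -0.002, 0.177]
wrist_force: [0.7, 0.6, -2.8]
finger_gap: 13.6
```

View pics/s9.png

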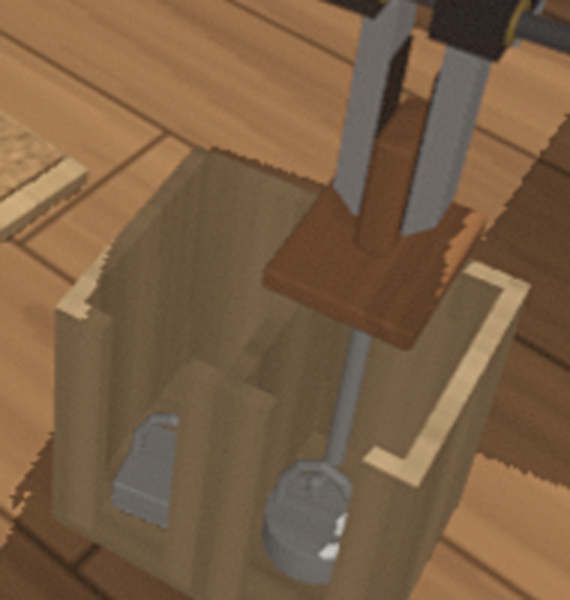

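```bash
python3 -m jog '[[0,0,-1,0,0,0,0],[0,0,-1.5,0,0,0,0],[0,0,-2,0,0,0,0],[0,0,-2,0,0,0,0],[0,0,-2,0,0,0,0],[0,0,-2,0,0,0,0],[0,0,-2,0,0,0,0],[0,0,-2,0,0,0,0]]';python3 -m jog '[[0,0,-1,0,0,0,0],[0,0,-0.5,0,0,0,0],[0,0,0,0,0,0,0],[0,0,0,0,0,0,0],[0,0,0,0,0,0,0],[0,0,0,0,0,0,0]]'
python3 - <<'E'
from h import *
c=cam("side","s10"); c=cam("scene","sc10")
E
```

```text
clock: 9.5
eef_pos: [570.6, 195.0, 362.8]
eef_rot: [-3.142, -0.0, 0.177]
wrist_force: [0.6, -0.3, -2.4]
finger_gap: 13.9
clock: 10.1
eef_pos: [570.7, 195.1, 375.9]
eef_rot: [3.142, 0.001, 0.177]
wrist_force: [0.1, 0.5, -1.3]
finger_gap: 14.0
```

View pics/s10.png

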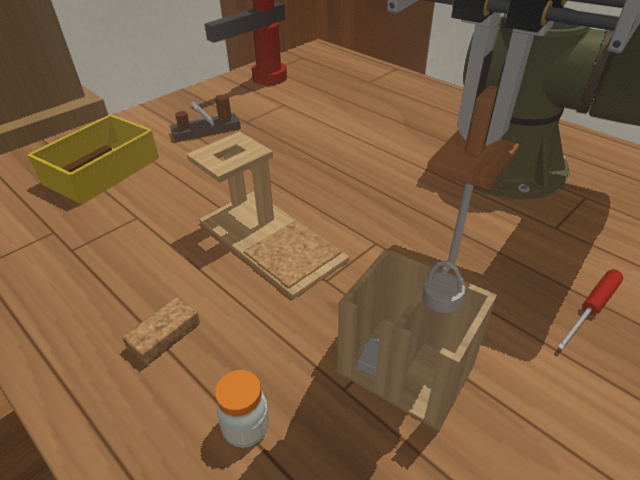

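View pics/sc10.png

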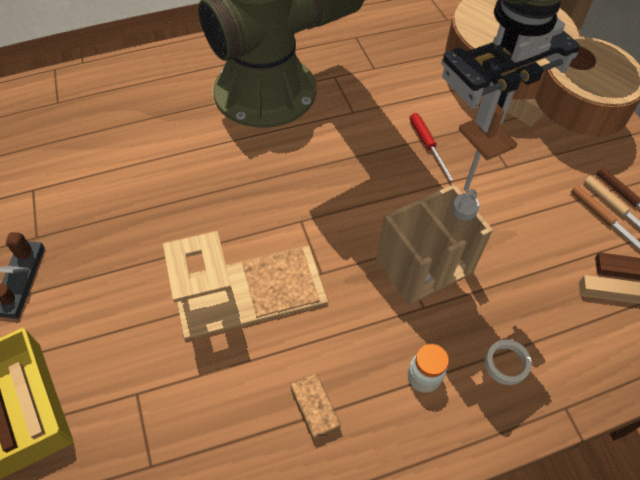

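```bash
python3 -m jog '[[-0.2,0.6,0,0,0,0,0],[-0.5,1.2,0,0,0,0,0],[-0.7,1.8,0,0,0,0,0],[-0.9,2.4,0,0,0,0,0],[-1,2.6,0,0,0,0,0],[-1,2.6,0,0,0,0,0],[-1,2.6,0,0,0,0,0],[-1,2.6,0,0,0,0,0]]';python3 -m jog '[[-1,2.6,0,0,0,0,0],[-1,2.6,0,0,0,0,0],[-1,2.6,0,0,0,0,0],[-0.9,2.2,0,0,0,0,0],[-0.7,1.6,0,0,0,0.03,0],[-0.3,1.1,0,0,0,0.04,0],[-0.1,0.6,0,0,0,0.04,0],[0,0,0,0,0,0.04,0]]'; python3 -m jog '[[0,0,0,0,0,0.027,0],[0,0,0,0,0,0,0],[0,0,0,0,0,0,0],[0,0,0,0,0,0,0],[0,0,0,0,0,0,0]]'
python3 - <<'E'
from h import *
c=cam("side","s11"); c=cam("scene","sc11"); c=cam("wrist","w11")
E
```

```text
clock: 11.0
eef_pos: [536.7, 20.2, 376.7]
eef_rot: [3.141, -0.001, 0.176]
wrist_force: [0.5, -0.1, -2.6]
finger_gap: 13.4
clock: 11.8
eef_pos: [510.8, -117.9, 376.5]
eef_rot: [3.142, -0.0, 0.023]
wrist_force: [0.1, -0.3, -2.8]
finger_gap: 13.2
clock: 12.3
eef_pos: [511.1, -117.0, 376.4]
eef_rot: [-3.142, 0.0, 0.0]
wrist_force: [0.3, 0.5, -2.7]
finger_gap: 13.6
```

View pics/s11.png

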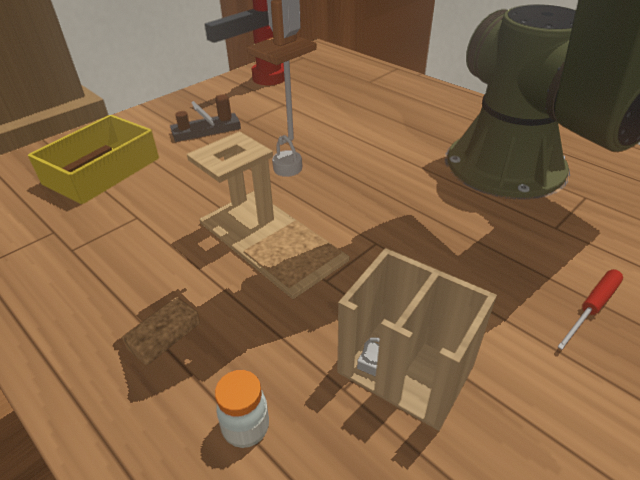

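View pics/w11.png

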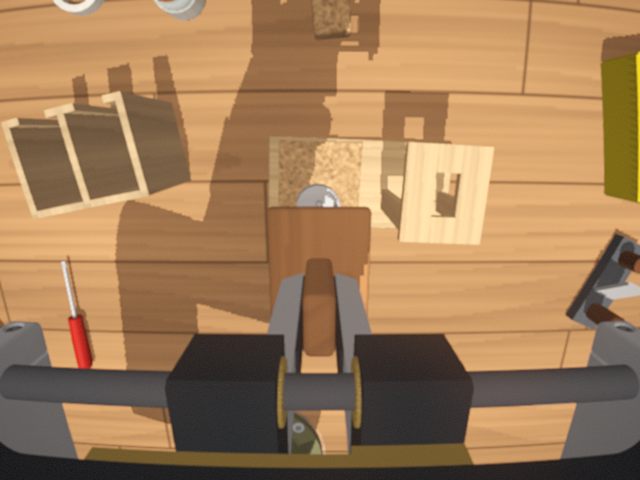

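Run:
```python
from h import *
np.set_printoptions(precision=1,suppress=True)
c=cam("wrist"); zoom(c,260,120,250,140,"w11z",3.2)
for p in [(279,141),(362,141)]: print("padtop",plane(c,p,16))
for p in [(452,173),(463,173),(455,217)]: print("hole",plane(c,p,155))
for p in [(406,143),(493,147),(480,244),(400,240)]: print("bridge",plane(c,p,155))
```

```text
padtop [582.9 -61.3  16. ]
padtop [ 582.8 -179.8   16. ]
hole [ 551.3 -263.3  155. ]
hole [ 551.4 -275.6  155. ]
hole [ 502.2 -271.3  155. ]
bridge [ 582.7 -210.8  155. ]
bridge [ 579.7 -306.4  155. ]
bridge [ 470.4 -304.   155. ]
bridge [ 475.3 -210.3  155. ]
```

View pics/w11z.png

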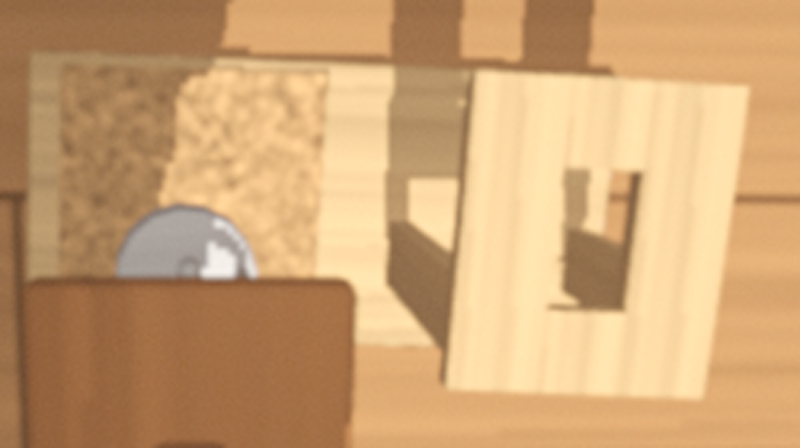

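```bash
python3 -m jog '[[0,0,1,0,0,0,0],[0,0.1,2,0,0,0,0],[0,0.1,2.5,0,0,0,0],[0,0,2.5,0,0,0,0],[0,0,2.5,0,0,0,0],[0,0,2,0,0,0,0],[0,0,1,0,0,0,0],[0,0,0.5,0,0,0,0]]';python3 -m jog '[[0,0,0.5,0,0,0,0],[0,0,0.5,0,0,0,0],[0,0,0.4,0,0,0,0],[0,0,0.3,0,0,0,0],[0,0,0,0,0,0,0],[0,0,0,0,0,0,0]]'
python3 - <<'E'
from h import *
c=cam("side"); zoom(c,180,60,190,240,"s12",2.5)
E
```

```text
clock: 13.3
eef_pos: [510.8, -119.0, 235.5]
eef_rot: [-3.141, 0.001, -0.0]
wrist_force: [0.3, -0.2, -2.1]
finger_gap: 14.0
clock: 13.9
eef_pos: [511.1, -119.1, 219.6]
eef_rot: [3.142, -0.0, -0.0]
wrist_force: [0.3, -0.3, -2.7]
finger_gap: 13.8
```

View pics/s12.png

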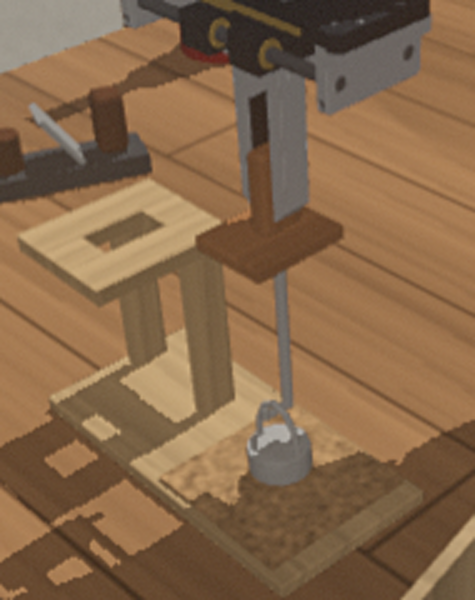

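```bash
python3 -m jog '[[0,0,0.3,0,0,0,0],[0,0,0.2,0,0,0,0],[0,0,0.2,0,0,0,0],[0,0,0.2,0,0,0,0],[0,0,0.2,0,0,0,0],[0,0,0.2,0,0,0,0],[0,0,0.2,0,0,0,0],[0,0,0.2,0,0,0,0]]'; python3 -m jog '[[0,0,0.2,0,0,0,0],[0,0,0.2,0,0,0,0],[0,0,0.2,0,0,0,0],[0,0,0.0,0,0,0,0],[0,0,0,0,0,0,0]]';python3 - <<'E'
from h import *
c=cam("side"); zoom(c,240,150,120,150,"s13",4)
c=cam("scene"); zoom(c,200,190,140,150,"sc13",4)
E
```

```text
clock: 14.75
eef_pos: [511.1, -119.1, 202.4]
eef_rot: [3.141, -0.0, -0.0]
wrist_force: [0.4, 0.3, -1.3]
finger_gap: 13.6
clock: 15.25
eef_pos: [511.1, -119.1, 196.5]
eef_rot: [3.142, -0.0, -0.0]
wrist_force: [0.4, 0.3, -0.9]
finger_gap: 13.8
```

View pics/s13.png

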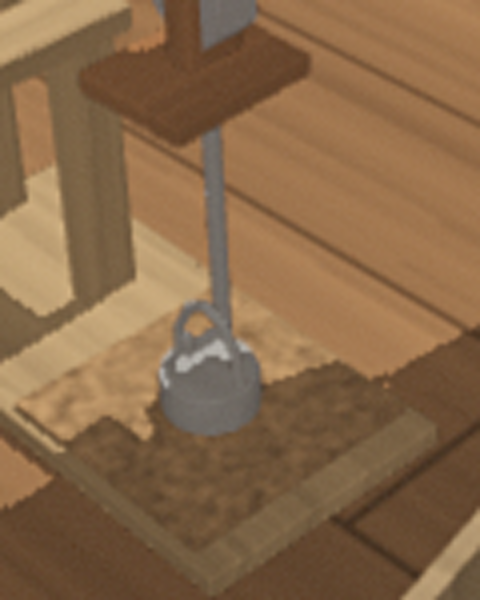

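View pics/sc13.png

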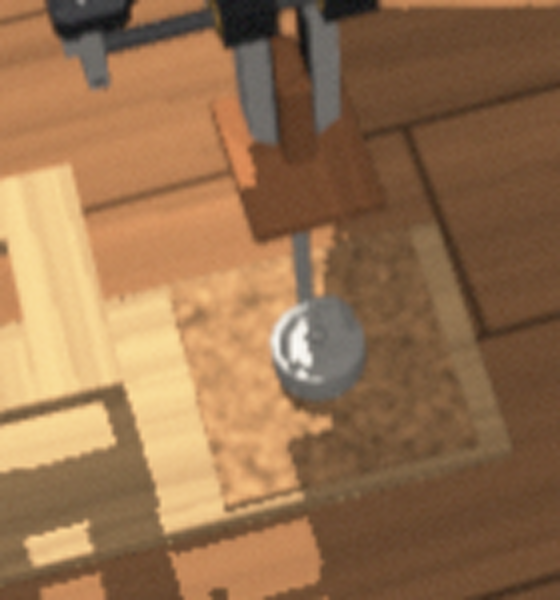

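```bash
python3 -m jog '[[0,0,0.3,0,0,0,0],[0,0,0.2,0,0,0,0],[-0.3,0,0,0,0,0,0],[-0.5,0,0,0,0,0,0],[-0.7,0,0,0,0,0,0],[-0.7,0,0,0,0,0,0],[-1,0,0,0,0,0,0],[-1,0,0,0,0,0,0]]'; python3 -m jog '[[-1,0,0,0,0,0,0],[0,0,0,0,0,0,0],[0,0,0,0,0,0,0]]';python3 - <<'E'
from h import *
c=cam("side"); zoom(c,240,150,120,150,"s14",4)
c=cam("wrist","w14")
E
```

```text
clock: 16.15
eef_pos: [468.1, -119.1, 191.5]
eef_rot: [3.142, -0.0, -0.0]
wrist_force: [0.8, -0.9, -0.7]
finger_gap: 13.8
clock: 16.45
eef_pos: [459.1, -119.2, 191.7]
eef_rot: [3.141, -0.001, -0.0]
wrist_force: [1.0, 0.3, -1.1]
finger_gap: 13.7
```

View pics/s14.png

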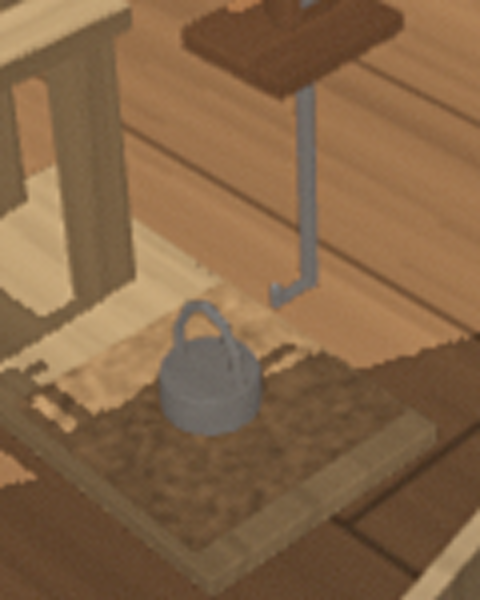

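View pics/w14.png

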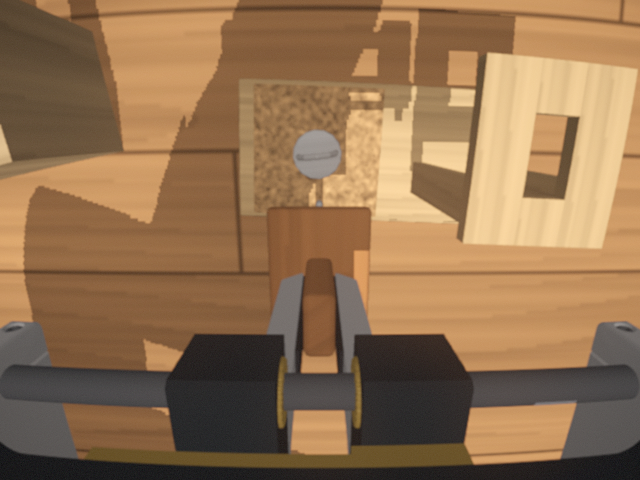

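```bash
python3 - <<'E'
from h import *
c=cam("wrist"); P=[plane(c,p,155) for p in [(531,113),(579,117),(567,199),(524,197)]]; print(np.round(P,1),np.mean(P,0))
P=[plane(c,p,16) for p in [(253,82),(382,89),(377,216),(252,212)]]; print("pad",np.mean(P,0), "disc",plane(c,(317,155),36))
E
python3 -m jog '[[0,0,-2,0,0,0,0],[0,0,-3,0,0,0,0],[0,0,-4,0,0,0,0],[0,0,-4,0,0,0,0],[0,2,-3,0,0,0,0],[0,4,0,0,0,0,0],[0,4,0,0,0,0,0],[0,4,0,0,0,0,0]]'; python3 -m jog '[[0,0,0,0,0,0,0],[0,0,0,0,0,0,0]]';python3 - <<'E'
from h import *
c=cam("wrist","w15"); zoom(c,240,80,160,120,"w15z",5); T=tool_T(); print(T[:3,3])
E
```

```text
[[ 552.  -242.   155. ]
 [ 550.8 -272.2  155. ]
 [ 502.2 -272.3  155. ]
 [ 503.1 -244.2  155. ]] [ 527.03135096 -257.6798858   155.        ]
pad [ 523.18066647 -117.48812322   16.        ] disc [ 521.25975868 -118.48875367   36.        ]
clock: 17.4
eef_pos: [459.1, -260.6, 351.5]
eef_rot: [3.142, -0.0, 0.0]
wrist_force: [-0.3, -0.0, -0.5]
finger_gap: 13.8
clock: 17.6
eef_pos: [459.1, -259.4, 350.9]
eef_rot: [-3.141, 0.001, -0.001]
wrist_force: [0.4, 0.7, -0.5]
finger_gap: 13.5
[ 459.16160467 -258.71452324  351.23549692]
```

View pics/w15.png

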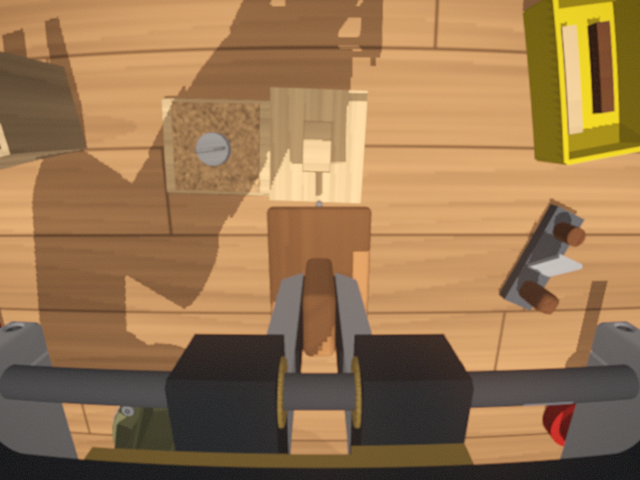

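View pics/w15z.png

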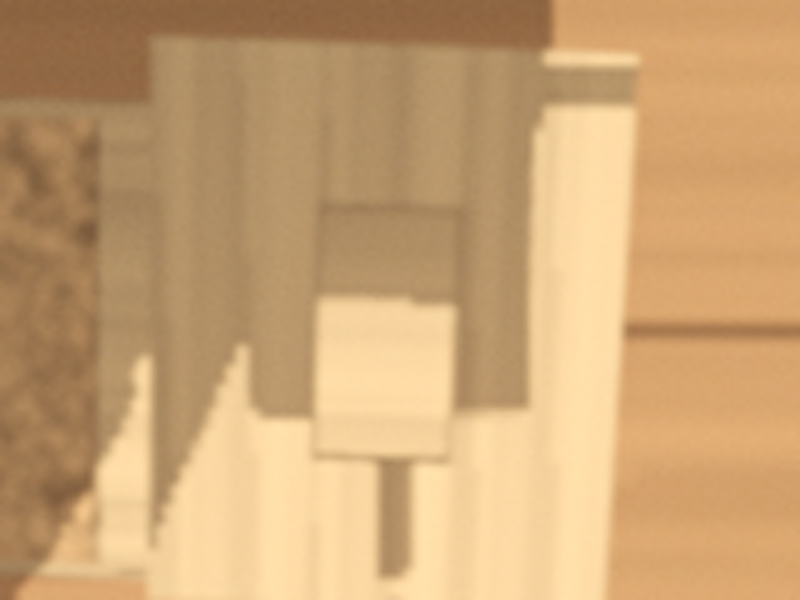

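Run:
```python
from h import *
np.set_printoptions(precision=1,suppress=True)
c=cam("wrist"); T=tool_T()
P=np.array([plane(c,(240+u/5-.4,80+v/5-.4),155) for u,v in [(318,205),(460,207),(450,460),(313,455)]])
print(P,P.mean(0),"tool",T[:3,:3].T@(P.mean(0)-T[:3,3]))
```

```text
[[ 552.3 -244.4  155. ]
 [ 551.9 -272.2  155. ]
 [ 502.5 -270.5  155. ]
 [ 503.6 -242.8  155. ]] [ 527.6 -257.5  155. ] tool [ 68.3  -0.7 196.5]
```

```bash
python3 -m jog '[[3,-0.1,0,0,0,0,0],[2.9,-0.1,0,0,0,0,0],[0,0,0,0,0,0,0],[0,0,2,0,0,0,0],[0,0,3,0,0,0,0],[0,0,1,0,0,0,0],[0,0,0,0,0,0,0]]'
python3 - <<'E'
from h import *
c=cam("side"); zoom(c,170,80,140,160,"s16",3.7); c=cam("scene"); zoom(c,140,170,120,150,"sc16",4)
E
```

```text
clock: 18.4
eef_pos: [517.6, -256.4, 290.9]
eef_rot: [-3.141, 0.002, 0.0]
wrist_force: [0.2, 0.9, 0.3]
finger_gap: 13.1
```

View pics/s16.png

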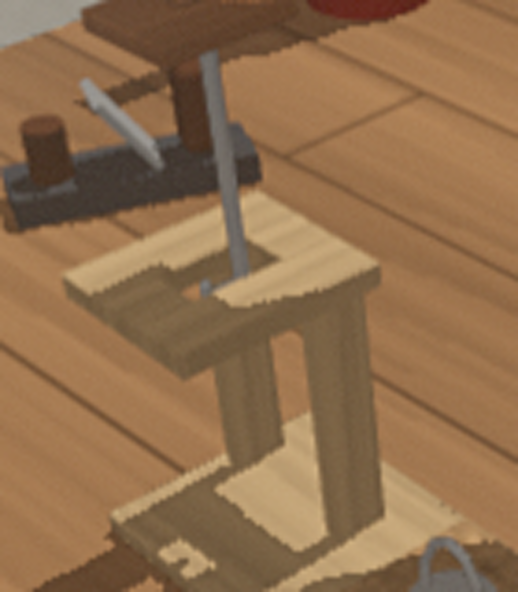

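View pics/sc16.png

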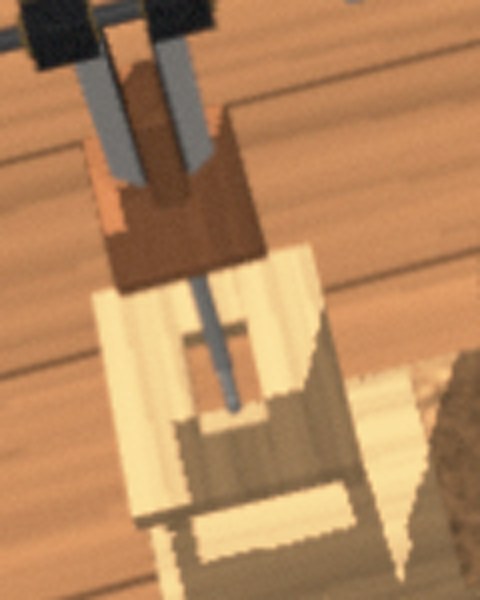

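```bash
python3 -m jog '[[0,0.1,2,0,0,0,0],[0,0,2,0,0,0,0],[0,0,2,0,0,0,0],[0,0,2,0,0,0,0],[0,0,1.5,0,0,0,0],[0,0,1,0,0,0,0],[0,0,0.4,0,0,0,0],[0,0,0,0,0,0,0]]'; python3 -m jog '[[0,0,0.2,0,0,0,0],[0,0,0.2,0,0,0,0],[0,0,0.2,0,0,0,0],[0,0,0,0,0,0,0]]'
python3 - <<'E'
from h import *
c=cam("side"); zoom(c,170,80,140,160,"s17",3.7); c=cam("scene"); zoom(c,140,190,120,150,"sc17",4); print(monitor.read_state())
E
```

```text
clock: 19.3
eef_pos: [518.2, -258.2, 183.0]
eef_rot: [3.141, -0.001, -0.0]
wrist_force: [-0.0, -1.2, -0.8]
finger_gap: 13.6
clock: 19.7
eef_pos: [518.0, -258.1, 176.3]
eef_rot: [-3.141, 0.0, -0.0]
wrist_force: [-0.5, -0.0, -0.3]
finger_gap: 13.7
{'clock': 19.8, 'joints': array([-5.25549768e-01,  3.87603423e-01,  1.47229293e+00, -2.14936881e-05,
        1.28165009e+00,  1.04542734e+00]), 'qd': array([-0.00087446, -0.0001984 ,  0.00041724, -0.00143607,  0.00231688,
       -0.00176507]), 'effort': array([ 9.85435145e-05, -5.80829859e+01, -3.50911331e+01,  5.01126540e-02,
       -6.84358785e-02, -2.61338328e-04]), 'eef_pos': array([ 518.02527487, -258.12777131,  176.51647687]), 'eef_rot': array([ 3.14155165e+00, -2.96471394e-05, -1.74654136e-04]), 'wrist_force': array([-0.39388956, -0.57933339, -0.19159907]), 'moment': array([ 0.07155339, -0.02790559,  0.0110499 ]), 'finger_gap': 13.844831520031445}
```

View pics/s17.png

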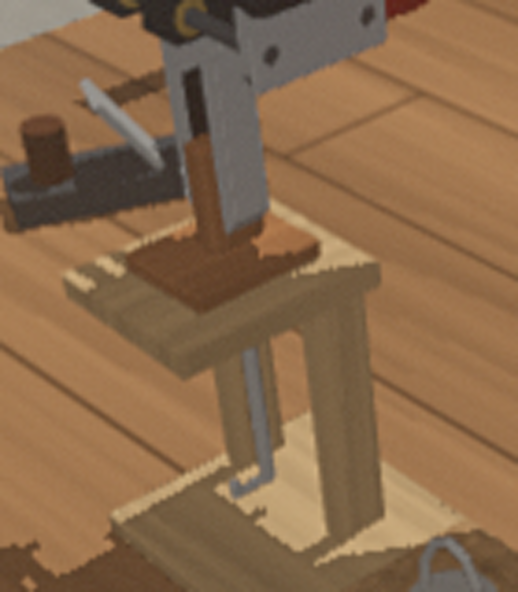

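View pics/sc17.png

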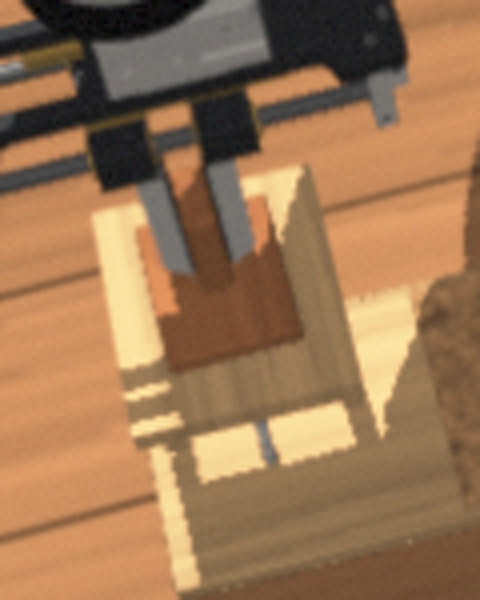

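```bash
python3 -m jog '[[0,0,0.1,0,0,0,0],[0,0,0,0,0,0,0],[0,0,0,0,0,0,20],[0,0,0,0,0,0,30],[0,0,0,0,0,0,45],[0,0,0,0,0,0,55],[0,0,0,0,0,0,55]]' 20; python3 -m jog '[[0,0,-1,0,0,0,55],[0,0,-3,0,0,0,55],[0,0,-4,0,0,0,55],[0,0,-4,0,0,0,55],[0,0,-4,0,0,0,55],[0,0,0,0,0,0,55],[0,0,0,0,0,0,55]]'
python3 - <<'E'
from h import *
c=cam("side"); zoom(c,170,80,190,220,"s18",2.7); c=cam("scene"); zoom(c,140,190,200,150,"sc18",4)
c=cam("wrist","w18")
E
```

```text
clock: 20.5
eef_pos: [518.0, -258.1, 175.5]
eef_rot: [-3.142, -0.0, -0.0]
wrist_force: [-0.1, 0.3, 0.1]
finger_gap: 47.7
clock: 21.2
eef_pos: [518.1, -258.1, 336.3]
eef_rot: [3.141, -0.001, -0.0]
wrist_force: [-0.1, -0.5, -0.4]
finger_gap: 51.7
```

View pics/s18.png

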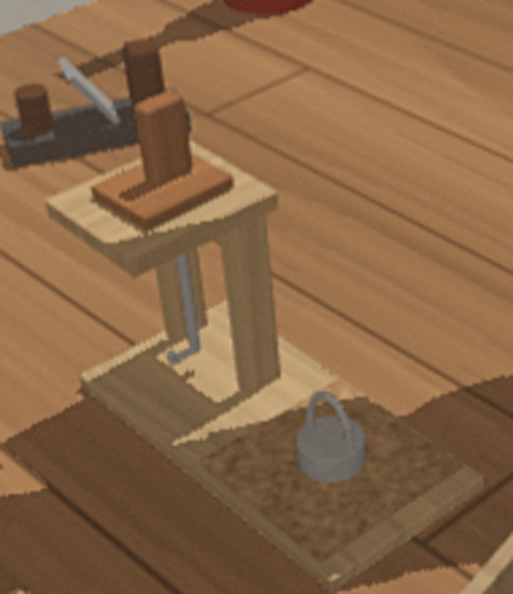

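View pics/sc18.png

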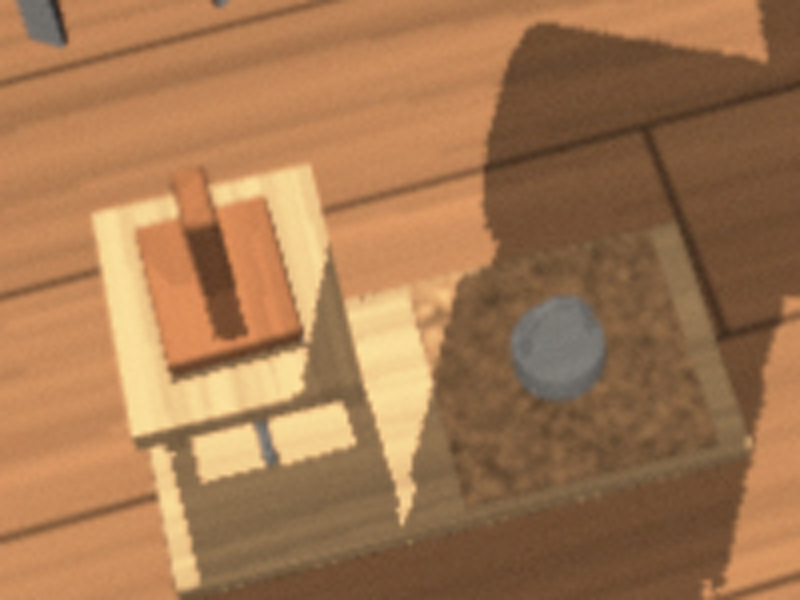

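View pics/w18.png

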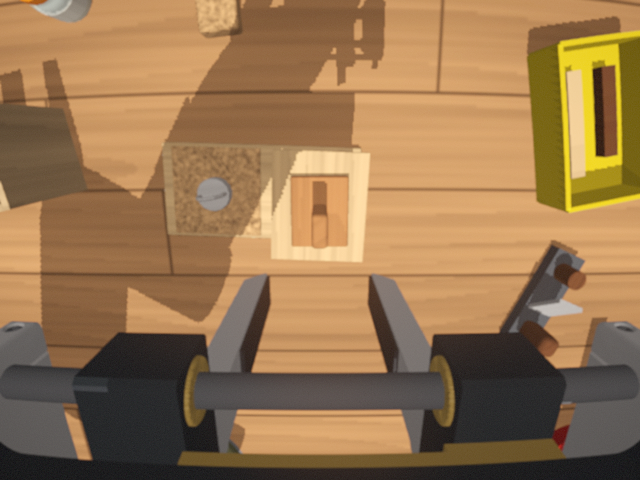

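The picker sits flat in the hole at (320,215) in the wrist view. The weight stands upright mid-pad at (213,194), and the gripper is clear of both. Handing in.

```bash
python3 -c "
from cell import order; print(order.sign_off())"
```

```text
the job is handed in; nothing more can be done
None
```

I took the picker from its stand, hooked the round weight's bail in the rack's +y cell and lifted the weight clear. I then set it on the cork pad, unhooked it and hung the picker back in its hole. I handed the job in at about 21.4 s of the 62 s allowed; no verdict was reported.

- **Weight:** After unhooking, I measured it about 2 mm from the pad centre in x and 1 mm in y. The last pictures show it upright on the cork. As far as the pictures and the moves show, the gripper never touched it.
- **Picker:** The last pictures show the guard plate flat on the bridge. I released it within about 1.3 mm of where I had gripped it, at the same height. I did not measure its final position separately.
- **Gripper:** It was about 160 mm above the handle and touching nothing.
- **Disagreement between views:** The first scene and wrist camera estimates of the pad differed by about 8 mm, and those of the grip point by about 4 mm. I relied mainly on the wrist camera, and its later close-up views were consistent with each other to about 3 mm.

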